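# Set up a rotary sample carousel under the measuring sensor

## Robot

A 6-joint arm with a two-finger parallel gripper is mounted at the origin on the work surface. World frame = base frame: x ahead of the robot, y to its left, z up, the work surface at z = 0. Lengths are in m, angles in rad, forces in N, time in s.
With the tool pointing down it reaches from about 0.325 to 0.875 m from the base axis. Payload 4.4 kg.
Tool frame: the origin (TCP) lies midway between the tips of the shut fingers; the grasp point (between the pads) lies 19 mm behind it; z points along the fingers, y is the line along which they close (so a half turn about z gives the same grasp; the last joint's range is limited). The gripper opens to 85 mm and grips with 20 to 120 N. Pads are 22 mm wide; open, the fingers measure 114 mm over their backs; the gripper's body (76 mm by 85 mm) begins 54 mm behind the grasp point. The pads swing forward as they close: fully open they stand 13 mm farther back than shut.
Start: joints at [-1.488, 0.207, 1.542, -0, 1.393, -0.15], TCP at [0.133, -0.559, 0.231] pointing down, gripper open.
Joint ranges: [-2.73, 2.73], [-0.86, 2.22], [0.23, 2.46], [-1.11, 4.25], [0.08, 2.63], [-2.82, 2.82]. Speed limits (rad/s): [2.79, 2.79, 3.14, 3.14, 3.14, 3.14].

## Interface

Orientations are given as a unit quaternion [w, x, y, z].
In Python, from workcell import robot, get_image gives the robot as it stands.
- The arm moves only by the tool step_arm, never from a script. Its argument "steps" is a list that holds one entry, the list of rows, each a list of 7 numbers: the shift along the tool's x, y, z normalised to -1 to 1, where 1 is 0.5 m, then the turn, a rotation vector about the tool's x, y, z normalised to -1 to 1, where 1 is 120 degrees, then the opening, from 0 (shut) to 1 (fully open). In form: [[[tx, ty, tz, rx, ry, rz, grip], ...]]. A call has 1 to 10 rows; each row shifts and turns the commanded pose from where the row before left it, along the tool's axes as they then stand; what a row does not reach is not made up. A row lasts 1/10 s, in which the tool goes at most 50 mm and 8.59 degrees, less where a joint would pass 70% of its speed; a pose out of reach is approached as far as the arm can. A call with a number of a shift or a turn outside -1 to 1 is refused whole. A call with a gripper value outside its range is refused whole. The fingers move at their own pace and stop on an object; "newtons" is the grip in N (left out, the last holds). Time passes only in rows, so rows that do not move let the fingers close. It gives the time, the measured TCP pose, the force, the opening and the grip force at its end, in the units of the state.
- robot.observe(): the state, without advancing time (a new reading comes with each control period).
- get_image(name): name is "scene" or "side" or "wrist"; returns a dict with "color" (400x640x3 uint8, blue, green, red), "camera_matrix" (3x3 intrinsics, pixels), "rvec" (rotation vector, rad) and "tvec" (3), from world to camera coordinates, as OpenCV has them; the wrist camera has in their place "hand_eye" (4x4, takes a point from camera to tool coordinates, whose origin is the TCP and whose axes are the flange's). Camera axes: x right, y down, z forward; pixel columns grow to the right and rows downward; lengths in m; the calibration is good to about 2 mm. A picture is of the moment at which its call begins: read the wrist's pose just before it. There is no depth.
- robot.finish_job(): hands the job in; it is judged then, once.
The state is a dict: "clock": time; "joint_positions": joint angles; "qvel": joint speeds; "effort": joint torques, N m; "eef_pos": TCP position; "tcp_rot": TCP orientation; "wrist_force": force on the tool from outside, world axes, zero at the start; "ft_torque": the same for the moment, N m; "gripper_width": opening from 0.0 (shut) to 1.0 (fully open); "grip_force": force on a finger pad.
Only numpy, scipy, OpenCV 4.12 (cv2) and the standard library are available. Lean on these libraries where they do the work, as an engineer would, in place of code of your own. Each camera call takes 0.05 s, during which the arm holds its last target. There are 200 camera calls.

## Task

On the small measuring stand, first slide the grey sensor carriage by its black tab along its beam over the carousel, fully home against the end stop. Then turn the carousel by its upright black handle post, counterclockwise from above, until the one sample with the square flange stands centred under the sensor, and keep it there: a spring pulls the carousel back, so finish while still holding the handle, with the carousel still. Leave the other things on the bench where they are.

Things in the scene. Friction and masses are not known exactly. Their poses are not given: they have to be found in the camera images.
- stand: Fixed measuring stand: dark base plate 240 x 420 mm, 12 mm thick, flat; only position and yaw vary. Origin: on the carousel's vertical axis at the work surface; z up. Its +y points to the grey column at y = +255 mm, which carries a steel beam along y over the carousel's rim.
- beam_stop (a point): Top of the small end stop on the beam's free end, at stand x +34, y +53, height 180 mm. The beam is 20 x 20 mm, at stand x = +34 mm, height 145 to 165 mm, from y = 48 to 262 mm.
- disc_top (a point): Centre of the top face of the carousel's aluminium disc (radius 105 mm, top at height 45 mm), on its axis. Five samples stand on it 80 mm from the axis, tops at height 87 mm; these and the handle are 60 degrees apart. The hub on the axis reaches height 67 mm.
- station (a point): The measuring station, a point fixed on the stand 80 mm from the carousel's axis along the stand's +y, height 106 mm: the sensor tip is here when the carriage is fully home.
- carousel (a joint): Carousel angle, rad, grows counterclockwise from above, -0.5 to 1.6; starts within 0.33 of 0. The square-flanged sample is at angle 0.321 + value from the stand's +x towards its +y: under the station at 1.25. The handle is straight across the axis from it. Return spring 0.25 N m/rad to 0, friction 0.11 N m: it stays put near 0, springs back if let go at the station. Up to 6 N at the handle.
- handle: The upright round handle post fixed on the carousel, black, 18 mm in diameter, 80 mm from the carousel's axis. Origin: its foot on the disc's top (height 45 mm); z up; its top is 120 mm above the origin (165 mm above the work surface). A revolving grip: it spins freely about its own axis as the carousel turns. Its lowest 6 mm sits in a wider steel collar. Free space all round it above the samples.
- sample_top (a point): Centre of the top of the square-flanged sample clamped on the carousel (height 87 mm): a square steel flange 40 x 40 mm, 16 mm thick, with a round boss 18 mm in diameter above it. The other four samples are plain round steel bushes 26 mm in diameter. All samples are 80 mm from the carousel's axis.
- sensor_slide (a joint): Position of the sensor carriage on the beam, m: 0 is fully back towards the column, 0.090 is fully home against the end stop. Grows as the carriage moves along the stand's -y; starts between 0 and 0.04. Friction about 2 N; it stays where it is left.
- tab_top (a point): Centre of the top of the black tab on the sensor carriage (height 216 mm): 20 mm along the stand's x, 30 mm along its y, 40 mm tall, on the carriage's flat top at 176 mm. It is directly above the sensor tip, at stand x = 0, stand y = 170 mm - joint value.
- sensor_tip (a point): Centre of the lower end of the sensor's short snout (18 mm in diameter, height 106 mm), under the grey sensor body (36 x 40 mm, z 118 to 168 mm). It moves with the carriage.
- caliper: Bystander: caliper lying flat, steel bar 210 x 16 mm with a black slider. Leave alone.
- bush_a: Bystander: loose round steel bush, 26 mm diameter, 38 mm tall, beyond the stand. Leave alone.
- flanged_spare: Bystander: loose steel part with a round flange 40 mm in diameter, 34 mm tall, on the near side of the stand. Leave alone.
- gauge_block: Bystander: small steel block 30 x 35 x 20 mm beside the stand, on the side away from the column. Leave alone.
- driver: Bystander: screwdriver lying on the bench. Leave alone.
- cup: Bystander: white plastic cup, 70 mm across, 60 mm tall, on the right. Leave alone.
- tray: Bystander: grey open tray 120 x 180 x 30 mm, left of the stand. Leave alone.

How it is judged:
On the way:
1. the sensor carriage is fully home against its stop (value of joint sensor_slide above 0.085 m), for 0.2 s.
At the end, for the whole second after the job is handed in: The sensor carriage is within 5 mm of its end stop; the top of the square-flanged sample is within 8 mm, seen from above, of the sensor tip; the carousel is still (under 0.05 rad/s); and the fingers are holding the handle post with more than 1 N (value of joint sensor_slide above 0.085 m and horizontal distance between sample_top and sensor_tip below 0.008 m and velocity of joint carousel between -0.05 and 0.05 rad/s and contact force between the fingers and handle above 1 N); the arm keeps its last pose, push and grip.
It fails at once if one of the loose things on the bench is pushed away (more than 30 mm; caliper and screwdriver 40 mm) (distance of any of caliper, driver from where it was at the start of the episode above 0.04 m or distance of any of bush_a, flanged_spare, gauge_block, cup, tray from where it was at the start of the episode above 0.03 m).
It also fails if it takes over 51 s, if anything falls off the work surface, if the arm or the gripper's body presses on something with over 40 N, if the wrist force passes 120 N, or if a joint passes its speed limit or range.

## Working session

There is one attempt and no reset: what is moved stays moved. The work goes in short steps, Python scripts to look and compute and a tool call to move; the robot and the scene stay as the last step left them, time stands still between calls to the robot, and variables do not carry over. Pictures are saved under pics/ and viewed, at most 10 in all, crops included, and the job is handed in when it is done.

Besides the shell and the picture viewer there is one more tool, called after "Request:" by a JSON object that holds its "op" and its "data". step_arm: Moves the arm, as the interface text tells. Scaled input: -1 to 1 covers 0.5 m each way for a shift and 120 degrees each way for a turn. Its arguments: {"type":"object","properties":{"steps":{"type":"array"},"newtons":{"type":"number"}},"required":["steps"]}

```bash
mkdir -p pics; cat > h.py <<'E'
import numpy as np, cv2
from workcell import robot, get_image
from scipy.spatial.transform import Rotation as R
def save(n,f):
    im=get_image(n); cv2.imwrite('pics/'+f+'.png',im['color']); np.savez('pics/'+f+'.npz',**im); return im
def cam(im):
    Rm=cv2.Rodrigues(np.array(im['rvec'],float))[0]; t=np.array(im['tvec'],float).ravel(); return np.array(im['camera_matrix']),Rm,t
def ray(im,uv):
    K,Rm,t=cam(im); d=Rm.T@np.linalg.solve(K,[uv[0],uv[1],1]); return -Rm.T@t,d/np.linalg.norm(d)
def onz(im,uv,z):
    c,d=ray(im,uv); return c+d*(z-c[2])/d[2]
def tri(a,ua,b,ub):
    c1,d1=ray(a,ua);c2,d2=ray(b,ub); A=np.c_[d1,-d2]; s=np.linalg.lstsq(A,c2-c1,rcond=None)[0]
    p,q=c1+d1*s[0],c2+d2*s[1]; return (p+q)/2,np.linalg.norm(p-q)
def proj(im,p):
    K,Rm,t=cam(im); q=K@(Rm@np.array(p)+t); return q[:2]/q[2]
def load(f): return dict(np.load('pics/'+f+'.npz'))
E
python3 - <<'E'
from h import *
for n in('scene','side'):
    im=save(n,n+'0'); K,Rm,t=cam(im); print(n,-Rm.T@t,K[0,0])
s=robot.observe(); print({k:np.round(v,3) for k,v in s.items()})
E
```

```text
scene [1.17253077 0.53391348 0.9127165 ] 396.3607220410322
side [0.23706784 0.90573244 0.77419401] 414.77682719958875
{'clock': np.float64(0.1), 'joint_positions': array([-1.488,  0.207,  1.543,  0.   ,  1.393, -0.151]), 'qvel': array([-0.   , -0.002, -0.002, -0.001,  0.001,  0.001]), 'effort': array([-0.0000e+00, -3.8409e+01, -2.9255e+01, -0.0000e+00,  5.0000e-03,
        0.0000e+00]), 'eef_pos': array([ 0.133, -0.559,  0.23 ]), 'tcp_rot': array([-0.001,  0.993,  0.117,  0.   ]), 'wrist_force': array([0.117, 0.867, 0.244]), 'ft_torque': array([ 0.037, -0.02 , -0.009]), 'grip_force': np.float64(0.0), 'gripper_width': np.float64(1.002)}
```

View pics/scene0.png

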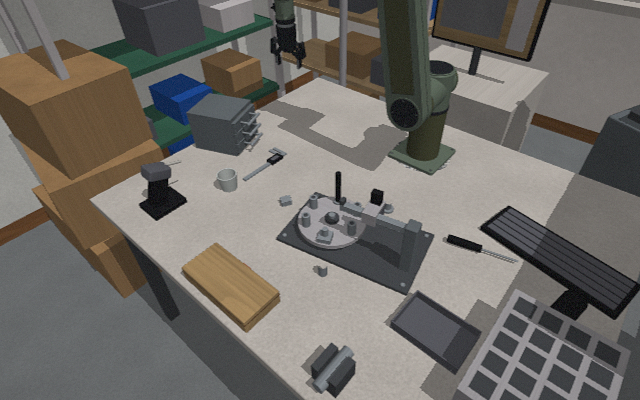

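View pics/side0.png

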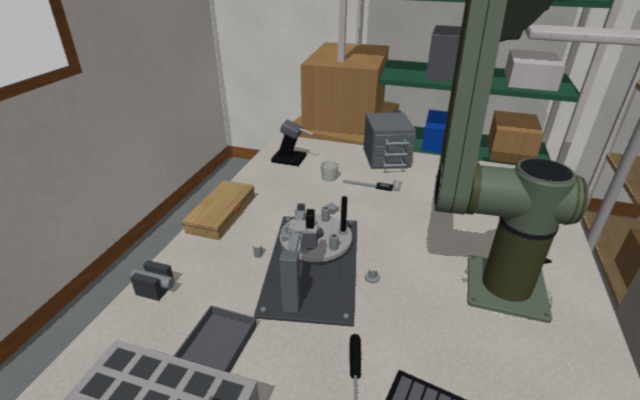

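The scene view shows the handle at about (338,173), the tab at (377,192) and the square flange at about (325,236). In the side view the handle top is at (344,198) and the tab at (310,213). I'll enlarge both.

```bash
python3 - <<'E'
from h import *
a=load('scene0')['color'][165:295,270:440]; b=load('side0')['color'][190:330,250:390]
a=cv2.resize(a,None,fx=4,fy=4,interpolation=cv2.INTER_CUBIC)[:, :]; b=cv2.resize(b,None,fx=4,fy=4,interpolation=cv2.INTER_CUBIC)
cv2.imwrite('pics/za.png',a);cv2.imwrite('pics/zb.png',b)
E
```

```text
(no output)
```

View pics/za.png

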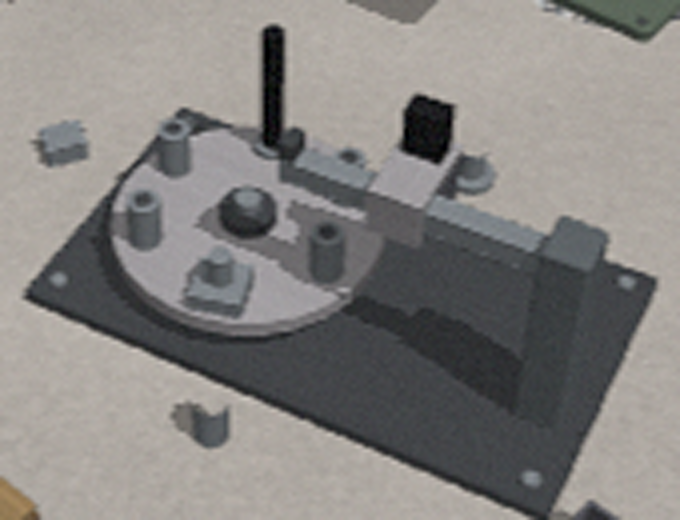

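View pics/zb.png

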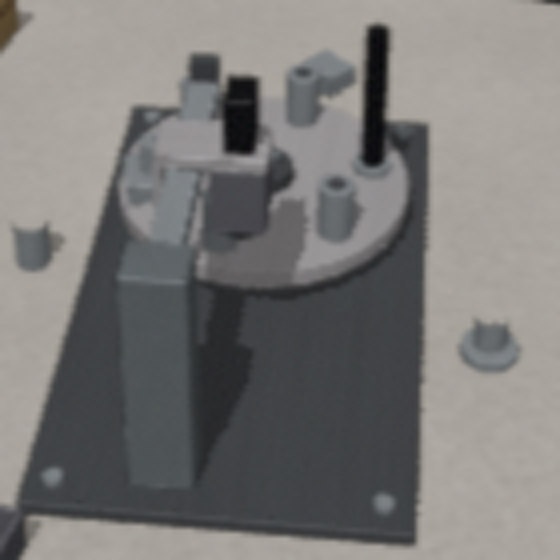

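The crops are clear. In the scene crop the handle top is at (273,29), the tab top at about (429,103), the flange boss top at (220,250), and the plate corners are visible. In the side crop the handle top is at (377,28) and the tab top at (242,82).

```bash
python3 - <<'E'
from h import *
A=load('scene0');B=load('side0')
a=lambda u,v:((u+.5)/4-.5+270,(v+.5)/4-.5+165)
b=lambda u,v:((u+.5)/4-.5+250,(v+.5)/4-.5+190)
for n,p,q in [('handle',(273,29),(377,28)),('tab',(429,103),(242,82))]: 
    print(n,tri(A,a(*p),B,b(*q)))
print('foot',onz(A,a(268,150),.051),onz(B,b(374,166),.051))
ca=np.array([onz(A,a(*p),.012)[:2] for p in[(183,108),(655,280),(548,518),(25,295)]])
cb=np.array([onz(B,b(*p),.012)[:2] for p in[(428,124),(413,540),(20,505),(135,108)]])
for c in(ca,cb):
    print(c.round(3).tolist(),c.mean(0)); 
    for i in range(4):
        d=c[(i+1)%4]-c[i]; print(np.linalg.norm(d).round(3),np.degrees(np.arctan2(d[1],d[0])).round(2))
print('hub',onz(A,a(248,197),.067),'boss',onz(A,a(220,250),.087))
print('bushes',[onz(A,a(*p),.087).round(3) for p in[(174,128),(145,200),(328,232)]], onz(B,b(303,73),.087),onz(B,b(337,184),.087))
E
```

```text
handle (array([ 0.45372747, -0.04466055,  0.16787194]), np.float64(0.0017998981767357446))
tab (array([0.4974141 , 0.12223616, 0.21955746]), np.float64(0.0007244983074887918))
foot [ 0.46082099 -0.04340636  0.051     ] [ 0.45108058 -0.04172937  0.051     ]
[[0.434, -0.159], [0.354, 0.247], [0.585, 0.297], [0.669, -0.11]] [0.51063082 0.06880099]
0.414 101.25
0.237 12.08
0.415 -78.33
0.24 -168.31
[[0.436, -0.16], [0.351, 0.252], [0.58, 0.297], [0.665, -0.11]] [0.50801809 0.0697992 ]
0.42 101.57
0.233 11.14
0.416 -78.18
0.235 -167.78
hub [ 0.52367733 -0.01160446  0.067     ] boss [0.59266521 0.02004421 0.087     ]
bushes [array([ 0.518, -0.091,  0.087]), array([ 0.59 , -0.055,  0.087]), array([0.53 , 0.068, 0.087])] [ 0.51985584 -0.09108728  0.087     ] [0.4593473  0.03284435 0.087     ]
```

```bash
cat >> h.py <<'E'
def go(p,yaw=11.6):
    s=robot.observe(); q=np.array(s['tcp_rot']); r=R.from_quat(q[[1,2,3,0]]); m=r.as_matrix()
    d=m.T@(np.array(p)-s['eef_pos'])/.5
    c,n=np.cos(np.radians(yaw)),np.sin(np.radians(yaw))
    T=np.array([[c,n,0],[n,-c,0],[0,0,-1]]).T
    rv=R.from_matrix(m.T@T).as_rotvec()/np.radians(120)
    print('t',np.round(s['clock'],2),'d',d.round(4),'rot',rv.round(4),'tcp',np.round(s['eef_pos'],4),'F',np.round(s['wrist_force'],1),'grip',np.round([s['gripper_width'],s['grip_force']],3))
E
python3 -c "
from h import *
go([.4974,.1222,.30])"
```

```text
t 0.1 d [ 1.0242 -1.1562 -0.1368] rot [-0.001  -0.0001  0.015 ] tcp [ 0.1331 -0.5587  0.2302] F [0.1 0.9 0.2] grip [1.002 0.   ]
```

Request:
{"op": "step_arm", "data": {"steps": [[[0,0,-0.07,0,0,0.015,1],[0.02,-0.023,-0.068,0,0,0,1],[0.06,-0.068,0,0,0,0,1],[0.06,-0.068,0,0,0,0,1],[0.06,-0.068,0,0,0,0,1],[0.06,-0.068,0,0,0,0,1],[0.06,-0.068,0,0,0,0,1],[0.06,-0.068,0,0,0,0,1],[0.06,-0.068,0,0,0,0,1],[0.06,-0.068,0,0,0,0,1]]]}}

```text
clock: 1.1
eef_pos: [0.3214, -0.2295, 0.3]
tcp_rot: [-0.0, 0.995, 0.101, 0.0]
wrist_force: [0.2, -0.1, -0.8]
gripper_width: 1.001
grip_force: 0.0
```

```bash
python3 -c "
from h import *
go([.4974,.1222,.30])"
```

```text
t 1.1 d [ 4.858e-01 -6.186e-01  1.000e-04] rot [-0.0001 -0.0001 -0.0004] tcp [ 0.3214 -0.2295  0.3   ] F [ 0.2 -0.1 -0.8] grip [1.001 0.   ]
```

Request:
{"op": "step_arm", "data": {"steps": [[[0.054,-0.0687,0,0,0,0,1],[0.054,-0.0687,0,0,0,0,1],[0.054,-0.0687,0,0,0,0,1],[0.054,-0.0687,0,0,0,0,1],[0.054,-0.0687,0,0,0,0,1],[0.054,-0.0687,0,0,0,0,1],[0.054,-0.0687,0,0,0,0,1],[0.054,-0.0687,0,0,0,0,1],[0.054,-0.0687,0,0,0,0,1],[0,0,0,0,0,0,1]]]}}

```text
clock: 2.1
eef_pos: [0.4978, 0.1244, 0.2993]
tcp_rot: [-0.001, 0.995, 0.104, -0.0]
wrist_force: [-0.0, -0.8, 0.5]
gripper_width: 1.0
grip_force: 0.0
```

```bash
python3 -c "
from h import *
go([.4974,.1222,.192])
im=save('wrist','w1');print(im['hand_eye'],im['camera_matrix'])"
```

```text
t 2.1 d [-0.0015  0.0045  0.2145] rot [-0.0009  0.0003  0.0027] tcp [0.4978 0.1244 0.2993] F [-0.  -0.8  0.5] grip [1. 0.]
[[-1.01599674e-03 -9.59527040e-01 -2.81614680e-01  7.18361832e-02]
 [ 9.99999384e-01 -8.49095465e-04 -7.14685961e-04 -7.68948929e-04]
 [ 4.46642756e-04 -2.81615233e-01  9.59527311e-01 -1.42675923e-01]
 [ 0.00000000e+00  0.00000000e+00  0.00000000e+00  1.00000000e+00]] [[309.51905511   0.         320.14773361]
 [  0.         309.51905511 199.39695959]
 [  0.           0.           1.        ]]
```

View pics/w1.png

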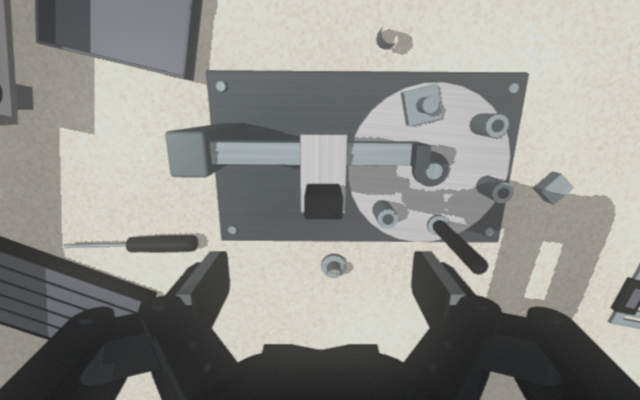

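The wrist view shows the stand's beam parallel to the finger line, the tab at columns 304–343 and rows 184–218, and the handle top at about (479,265). I'll check these against the measured points.

```bash
cat >> h.py <<'E'
def wcam(im,pos,q):
    q=np.array(q); T=np.eye(4); T[:3,:3]=R.from_quat(q[[1,2,3,0]]).as_matrix(); T[:3,3]=pos
    W=np.linalg.inv(T@np.array(im['hand_eye'])); im['rvec']=cv2.Rodrigues(W[:3,:3])[0]; im['tvec']=W[:3,3]; return im
E
python3 - <<'E'
from h import *
s=robot.observe(); im=wcam(load('w1'),s['eef_pos'],s['tcp_rot']); A=load('scene0');B=load('side0')
print('tab',tri(im,(323.5,202),A,(377,190.5)))
m=cv2.inRange(im['color'],(0,0,0),(45,45,45))[180:225,295:350]; n,l,st,c=cv2.connectedComponentsWithStats(m); print(st[1:]+[295,180,0,0,0])
C=np.array([.5238,-.0116]); 
for yaw in(11.6,):
  y=np.radians(yaw); ex=np.array([np.cos(y),np.sin(y)]);ey=np.array([-ex[1],ex[0]])
  for z in(.216,.176): print(z,[proj(im,[*(np.array([.4974,.1222])+i*.01*ex+j*.015*ey),z]).round(1).tolist() for i in(-1,1) for j in(-1,1)])
print('handle',proj(im,[.4537,-.0447,.165]),'hub',proj(im,[*C,.067]),'boss',proj(im,[.5927,.02,.087]))
cor=np.array([onz(im,p,.012)[:2] for p in[(208,71),(527,73),(498,241),(222,241)]]); print(cor.round(3))
for i in range(4):
  d=cor[(i+1)%4]-cor[i]; print(np.linalg.norm(d).round(3),np.degrees(np.arctan2(d[1],d[0])).round(2))
print('hub',onz(im,(434,172),.067),'boss',onz(im,(428,104),.087),'b',[onz(im,p,.087).round(3) for p in[(497,125),(503,193),(387,216)]],'handletop',onz(im,(479,265),.165))
E
```

```text
tab (array([0.50098807, 0.12301516, 0.22137841]), np.float64(0.0033920628790438186))
[]
0.216 [[340.8, 217.9], [302.1, 217.8], [341.4, 193.0], [301.7, 192.9]]
0.176 [[338.0, 202.7], [304.6, 202.6], [338.5, 181.0], [304.4, 180.9]]
handle [476.76028632 263.79768112] hub [432.15757214 169.97352442] boss [430.01028011 107.12919585]
[[ 0.582  0.289]
 [ 0.664 -0.115]
 [ 0.434 -0.164]
 [ 0.349  0.244]]
0.412 -78.56
0.236 -167.99
0.416 101.8
0.238 10.97
hub [ 0.52184077 -0.0145882   0.067     ] boss [0.59539796 0.0231487  0.087     ] b [array([ 0.59 , -0.059,  0.087]), array([ 0.517, -0.094,  0.087]), array([0.461, 0.033, 0.087])] handletop [ 0.45289373 -0.04733713  0.165     ]
```

Both views agree within about 2 mm, so I'll descend and grip the tab.

Request:
{"op": "step_arm", "data": {"steps": [[[-0.0015,0.006,0.07,0,0,0.0027,1],[0,0,0.07,0,0,0,1],[0,0,0.05,0,0,0,1],[0,0,0.024,0,0,0,1],[0,0,0,0,0,0,0],[0,0,0,0,0,0,0],[0,0,0,0,0,0,0],[0,0,0,0,0,0,0],[0,0,0,0,0,0,0],[0,0,0,0,0,0,0]]], "newtons": 30}}

```text
clock: 3.15
eef_pos: [0.4981, 0.1176, 0.1954]
tcp_rot: [-0.0, 0.995, 0.098, 0.002]
wrist_force: [-0.8, 0.6, 6.1]
gripper_width: 0.345
grip_force: 32.2
```

```bash
python3 -c "
from h import *
y=np.radians(11.6);ey=np.array([-np.sin(y),np.cos(y)])
s=robot.observe();C=np.array([.523,-.013]);print('stand y',(np.array(s['eef_pos'])[:2]-C)@ey)
go([*(C+.08*ey),.192])"
```

```text
stand y 0.13294400809493778
t 3.15 d [-0.0033  0.1059  0.0068] rot [ 0.     -0.0018 -0.0025] tcp [0.4981 0.1176 0.1954] F [-0.8  0.6  6.1] grip [ 0.345 32.191]
```

Request:
{"op": "step_arm", "data": {"steps": [[[0,0.01,0,0,0,0,0],[0,0.015,0,0,0,0,0],[0,0.015,0,0,0,0,0],[0,0.015,0,0,0,0,0],[0,0.015,0,0,0,0,0],[0,0.01,0,0,0,0,0],[0,0.005,0,0,0,0,0],[0,0.005,0,0,0,0,0],[0,0.005,0,0,0,0,0],[0,0,0,0,0,0,0]]]}}

```text
clock: 4.15
eef_pos: [0.5078, 0.0707, 0.1954]
tcp_rot: [0.0, 0.995, 0.098, 0.002]
wrist_force: [-0.4, 0.5, 5.9]
gripper_width: 0.338
grip_force: 32.1
```

```bash
cat > st.py <<'E'
from h import *
y=np.radians(11.6);ey=np.array([-np.sin(y),np.cos(y)])
s=robot.observe();C=np.array([.523,-.013]);print('stand y',(np.array(s['eef_pos'])[:2]-C)@ey)
go([*(C+.08*ey),.192])
E
python3 st.py
```

```text
stand y 0.08505991584889519
t 4.15 d [-0.0038  0.0101  0.0069] rot [ 0.0003 -0.002  -0.0026] tcp [0.5078 0.0707 0.1954] F [-0.4  0.5  5.9] grip [ 0.338 32.123]
```

Next, slow steps until the stop shows in the force.

Request:
{"op": "step_arm", "data": {"steps": [[[0,0.004,0,0,0,0,0],[0,0.004,0,0,0,0,0],[0,0.004,0,0,0,0,0],[0,0,0,0,0,0,0]]]}}

```text
clock: 4.55
eef_pos: [0.5087, 0.066, 0.1954]
tcp_rot: [-0.001, 0.995, 0.098, 0.002]
wrist_force: [-0.6, 4.9, 5.4]
gripper_width: 0.342
grip_force: 32.2
```

```bash
python3 st.py
```

```text
stand y 0.08023300746058434
t 4.55 d [-0.0038  0.0005  0.0069] rot [-0.0008 -0.0021 -0.0025] tcp [0.5087 0.066  0.1954] F [-0.6  4.9  5.4] grip [ 0.342 32.17 ]
```

Request:
{"op": "step_arm", "data": {"steps": [[[0,0.004,0,0,0,0,0],[0,0.004,0,0,0,0,0],[0,0.004,0,0,0,0,0],[0,0,0,0,0,0,0],[0,0,0,0,0,0,0],[0,0,0,0,0,0,0]]]}}

```text
clock: 5.15
eef_pos: [0.5087, 0.0659, 0.1953]
tcp_rot: [-0.007, 0.995, 0.099, 0.002]
wrist_force: [-3.3, 20.5, 7.5]
gripper_width: 0.343
grip_force: 33.1
```

```bash
python3 st.py
```

```text
stand y 0.08012887684565588
t 5.15 d [-0.0038  0.0004  0.0066] rot [-0.006  -0.0022 -0.0019] tcp [0.5087 0.0659 0.1953] F [-3.3 20.5  7.5] grip [ 0.343 33.129]
```

Carriage is home: the TCP stopped at stand y = 80.1 mm with a 20 N reaction. Releasing and lifting off.

Request:
{"op": "step_arm", "data": {"steps": [[[0,0,0,0,0,0,1],[0,0,0,0,0,0,1],[0,0,0,0,0,0,1],[0,0,0,0,0,0,1],[0,0,0,0,0,0,1],[0,0,-0.04,0,0,0,1],[0,0,-0.09,0,0,0,1],[0,0,-0.08,0,0,0,1],[0,0,0,0,0,0,1]]]}}

```text
clock: 6.05
eef_pos: [0.5124, 0.0583, 0.3056]
tcp_rot: [0.001, 0.995, 0.098, 0.007]
wrist_force: [1.0, 0.1, 0.2]
gripper_width: 1.002
grip_force: 0.0
```

```bash
python3 - <<'E'
from h import *
go([.4525,-.0465,.30]); go([.4525,-.0465,.118])
E
```

```text
t 6.05 d [-0.1585  0.1822  0.0098] rot [ 0.0017 -0.0064 -0.003 ] tcp [0.5124 0.0583 0.3056] F [1.  0.1 0.2] grip [1.002 0.   ]
t 6.05 d [-0.1634  0.1809  0.3737] rot [ 0.0017 -0.0064 -0.003 ] tcp [0.5124 0.0583 0.3056] F [1.  0.1 0.2] grip [1.002 0.   ]
```

Request:
{"op": "step_arm", "data": {"steps": [[[-0.05,0.06,0,0.0017,-0.0064,-0.003,1],[-0.055,0.06,0,0,0,0,1],[-0.055,0.062,0,0,0,0,1],[0,0,0,0,0,0,1],[0,0,0,0,0,0,1]]]}}

```text
clock: 6.55
eef_pos: [0.448, -0.0469, 0.2984]
tcp_rot: [-0.001, 0.995, 0.1, -0.007]
wrist_force: [-0.2, 0.8, -0.1]
gripper_width: 0.997
grip_force: 0.0
```

```bash
python3 - <<'E'
from h import *
go([.4525,-.0465,.118])
s=robot.observe(); im=save('wrist','w2')
E
```

```text
t 6.55 d [0.0138 0.0025 0.3607] rot [-0.002   0.0064 -0.001 ] tcp [ 0.448  -0.0469  0.2984] F [-0.2  0.8 -0.1] grip [0.997 0.   ]
```

View pics/w2.png

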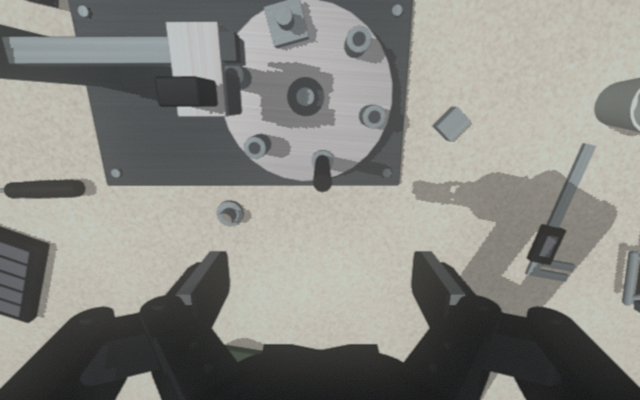

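The carriage sits against the stop, and the handle (top about (322,183)) is midway between the fingers. Descending onto it.

Request:
{"op": "step_arm", "data": {"steps": [[[0.0135,0.0025,0.07,0,0.006,0,1],[0,0,0.09,0,0,0,1],[0,0,0.09,0,0,0,1],[0,0,0.07,0,0,0,1],[0,0,0.04,0,0,0,1],[0,0,0,0,0,0,1],[0,0,0,0,0,0,1]]]}}

```text
clock: 7.3
eef_pos: [0.455, -0.0449, 0.1188]
tcp_rot: [-0.002, 0.995, 0.102, -0.001]
wrist_force: [0.6, -0.1, 0.3]
gripper_width: 1.0
grip_force: 0.0
```

```bash
python3 - <<'E'
from h import *
s=robot.observe(); im=wcam(save('wrist','w3'),s['eef_pos'],s['tcp_rot'])
go([.4525,-.0465,.118])
w2=wcam(load('w2'),[.448,-.0469,.2984],[-.001,.9949,.1,-.007]); print('handletop w2',onz(w2,(322,183),.165), 'home tab', onz(w2,(171,91),.216))
E
```

```text
t 7.35 d [-0.0071  0.001   0.0037] rot [-0.0013 -0.0006  0.0009] tcp [ 0.4559 -0.0453  0.1199] F [ 0.3 -0.8  0.4] grip [0.999 0.   ]
handletop w2 [ 0.45259231 -0.04625198  0.165     ] home tab [0.5081385  0.07072177 0.216     ]
```

View pics/w3.png

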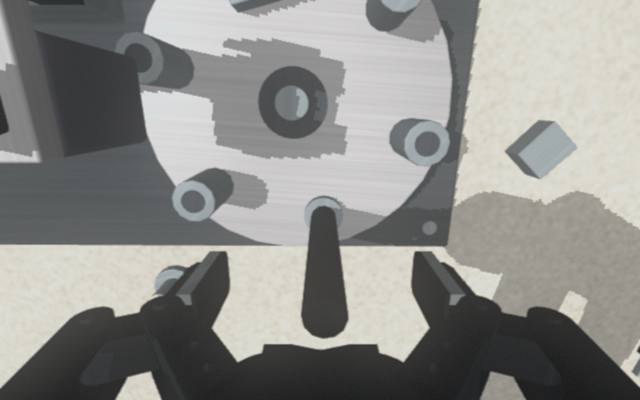

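The handle stands centred between the pads, so I'll grip it.

Request:
{"op": "step_arm", "data": {"steps": [[[-0.005,0.001,0,0,0,0,0],[0,0,0,0,0,0,0],[0,0,0,0,0,0,0],[0,0,0,0,0,0,0],[0,0,0,0,0,0,0],[0,0,0,0,0,0,0],[0,0,0,0,0,0,0],[0,0,0,0,0,0,0],[0,0,0,0,0,0,0]]], "newtons": 60}}

```text
clock: 8.25
eef_pos: [0.4524, -0.047, 0.1192]
tcp_rot: [-0.001, 0.995, 0.101, -0.0]
wrist_force: [-1.1, -1.5, 5.8]
gripper_width: 0.196
grip_force: 58.4
```

```bash
cat > arc.py <<'E'
from h import *
C=np.array([.523,-.013]);s=robot.observe();p=np.array(s['eef_pos'])[:2]-C
th=np.degrees(np.arctan2(p[1],p[0]))%360; print('handle ang',th,'r',np.hypot(*p),'togo',281.6-th)
go([*(C+.08*np.array([np.cos(np.radians(281.6)),np.sin(np.radians(281.6))])),.118])
# arc increments in tool axes (yaw 11.6), 8 rows
a=np.radians(np.linspace(th,281.6,17)); P=C+np.hypot(*p)*np.c_[np.cos(a),np.sin(a)]
y=np.radians(11.6); M=np.array([[np.cos(y),np.sin(y)],[np.sin(y),-np.cos(y)]])
print((np.diff(P,axis=0)@M.T/.5).round(4))
E
python3 arc.py
```

```text
handle ang 205.6835806033587 r 0.0783826407129154 togo 75.91641939664132
t 8.25 d [0.152  0.122  0.0021] rot [-0.0014  0.0003  0.0003] tcp [ 0.4524 -0.047   0.1192] F [-1.1 -1.5  5.8] grip [ 0.196 58.372]
[[0.0037 0.0124]
 [0.0047 0.0121]
 [0.0057 0.0117]
 [0.0066 0.0112]
 [0.0075 0.0106]
 [0.0084 0.0099]
 [0.0092 0.0092]
 [0.0099 0.0084]
 [0.0106 0.0076]
 [0.0111 0.0067]
 [0.0117 0.0057]
 [0.0121 0.0047]
 [0.0124 0.0037]
 [0.0127 0.0027]
 [0.0129 0.0016]
 [0.013  0.0005]]
```

Request:
{"op": "step_arm", "data": {"steps": [[[0.0037,0.0124,0,0,0,0,0],[0.0047,0.0121,0,0,0,0,0],[0.0057,0.0117,0,0,0,0,0],[0.0066,0.0112,0,0,0,0,0],[0.0075,0.0106,0,0,0,0,0],[0.0084,0.0099,0,0,0,0,0],[0.0092,0.0092,0,0,0,0,0],[0.0099,0.0084,0,0,0,0,0],[0,0,0,0,0,0,0]]]}}

```text
clock: 9.15
eef_pos: [0.4889, -0.0839, 0.1193]
tcp_rot: [-0.001, 0.995, 0.101, -0.0]
wrist_force: [-1.4, -1.1, 5.3]
gripper_width: 0.192
grip_force: 59.3
```

```bash
python3 arc.py
```

```text
handle ang 244.33072339846615 r 0.078710319582867 togo 37.269276601533875
t 9.15 d [0.0953 0.0348 0.0025] rot [-0.0009 -0.      0.0002] tcp [ 0.4889 -0.0839  0.1193] F [-1.4 -1.1  5.3] grip [ 0.192 59.304]
[[0.0052 0.0038]
 [0.0053 0.0036]
 [0.0055 0.0033]
 [0.0056 0.0031]
 [0.0057 0.0029]
 [0.0058 0.0026]
 [0.0059 0.0024]
 [0.006  0.0022]
 [0.0061 0.0019]
 [0.0062 0.0017]
 [0.0062 0.0014]
 [0.0063 0.0012]
 [0.0063 0.0009]
 [0.0064 0.0006]
 [0.0064 0.0004]
 [0.0064 0.0001]]
```

Request:
{"op": "step_arm", "data": {"steps": [[[0.0105,0.0074,0,0,0,0,0],[0.011,0.0064,0,0,0,0,0],[0.0115,0.0055,0,0,0,0,0],[0.0119,0.0046,0,0,0,0,0],[0.0123,0.0036,0,0,0,0,0],[0.0125,0.0026,0,0,0,0,0],[0.0126,0.0015,0,0,0,0,0],[0.0128,0.0005,0,0,0,0,0],[0,0,0,0,0,0,0],[0,0,0,0,0,0,0]]]}}

```text
clock: 10.15
eef_pos: [0.5386, -0.091, 0.1193]
tcp_rot: [0.0, 0.995, 0.101, 0.0]
wrist_force: [-1.0, -5.3, 5.6]
gripper_width: 0.198
grip_force: 59.1
```

```bash
python3 arc.py|head -2; python3 - <<'E'
from h import *
a=save('scene','s1');b=save('side','d1')
A=cv2.resize(a['color'][165:275,280:420],None,fx=4,fy=4,interpolation=cv2.INTER_CUBIC)
cv2.imwrite('pics/za1.png',A)
E
```

```text
handle ang 281.3227305754715 r 0.07954000283568434 togo 0.27726942452852654
t 10.15 d [0.0008 0.0009 0.0026] rot [ 0.0001 -0.      0.0003] tcp [ 0.5386 -0.091   0.1193] F [-1.  -5.3  5.6] grip [ 0.198 59.097]
```

View pics/za1.png

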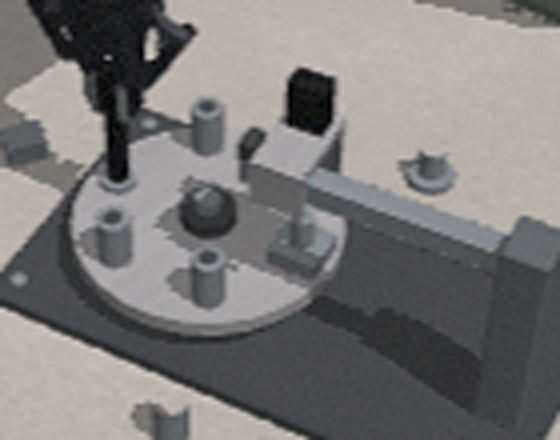

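The flange stands under the sensor, its boss just below the snout at about (302,215) in the crop. I'll verify the angle from the bush tops.

```bash
python3 - <<'E'
from h import *
A=load('s1');A0=load('scene0')
a=lambda u,v:((u+.5)/4-.5+280,(v+.5)/4-.5+165)
a0=lambda u,v:((u+.5)/4-.5+270,(v+.5)/4-.5+165)
hub=onz(A,a(209,193),.067)[:2]; print('hub',hub)
for C in (hub,np.array([.5238,-.0116])):
  for p,o in[((207,105),120),((113,217),-120),((208,258),-60)][:]:
    q=onz(A,a(*p),.087)[:2]-C; print(p,np.hypot(*q).round(4),np.degrees(np.arctan2(q[1],q[0])).round(1)%360)
q=onz(A,a(118,182),.051)[:2]-C; print('collar',np.hypot(*q),np.degrees(np.arctan2(q[1],q[0])))
t=onz(A,a(311,77),.216)[:2]; print('tab',t,t-C,np.degrees(np.arctan2(*(t-C)[::-1])))
E
```

```text
hub [ 0.51991076 -0.01375675]
(207, 105) 0.0777 220.8
(113, 217) 0.0828 342.4
(208, 258) 0.0853 39.3
(207, 105) 0.082 220.2
(113, 217) 0.0798 340.1
(208, 258) 0.0809 39.9
collar 0.07725482284807601 -75.38964854645515
tab [0.50590817 0.06485646] [-0.01789183  0.07645646] 103.17096229195319
```

The flange is at about 100–101° and the station at 101.6°, an error of about 1–2 mm. I'll nudge it 1.5 mm and settle.

Request:
{"op": "step_arm", "data": {"steps": [[[0.003,0,0,0,0,0,0],[0,0,0,0,0,0,0],[0,0,0,0,0,0,0],[0,0,0,0,0,0,0],[0,0,0,0,0,0,0],[0,0,0,0,0,0,0]]]}}

```text
clock: 10.85
eef_pos: [0.5394, -0.0908, 0.1193]
tcp_rot: [0.0, 0.995, 0.101, -0.001]
wrist_force: [-3.1, -5.9, 5.5]
gripper_width: 0.195
grip_force: 59.2
```

```bash
python3 - <<'E'
from h import *
go([.5391,-.0914,.118])
im=save('side','d2')
cv2.imwrite('pics/zb2.png',cv2.resize(im['color'][190:290,260:380],None,fx=5,fy=5,interpolation=cv2.INTER_CUBIC))
E
```

```text
t 10.85 d [-0.0007  0.001   0.0026] rot [0.0001 0.0006 0.0002] tcp [ 0.5394 -0.0908  0.1193] F [-3.1 -5.9  5.5] grip [ 0.195 59.23 ]
```

View pics/zb2.png

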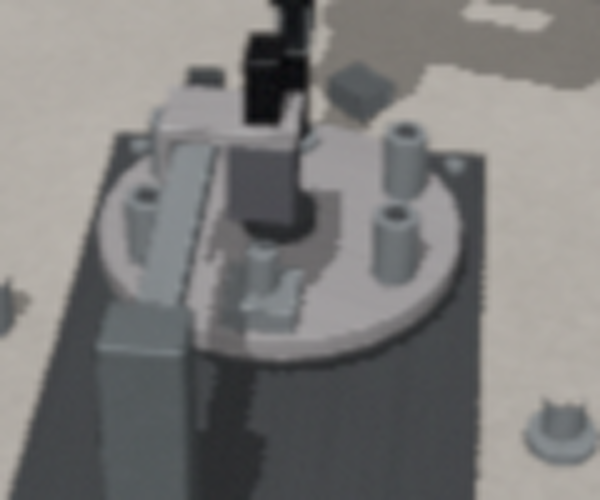

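The boss is at about (263,245) in the crop, directly below the sensor body. One numeric check before handing in.

```bash
python3 - <<'E'
from h import *
B=load('d2'); b=lambda u,v:((u+.5)/5-.5+260,(v+.5)/5-.5+190)
C=np.array([.5238,-.0116]);e=np.radians(101.6);S=C+.08*np.array([np.cos(e),np.sin(e)])
print('station',S,'boss',onz(B,b(263,247),.087))
for p in[(406,132),(397,212),(146,194)]:
    q=onz(B,b(*p),.087)[:2]-C; print(np.hypot(*q).round(4),np.degrees(np.arctan2(q[1],q[0])).round(1)%360)
E
```

```text
station [0.50771377 0.06676602] boss [0.51092841 0.06487734 0.087     ]
0.0785 221.5
0.0775 161.7
0.0816 38.4
```

```bash
python3 -c "
from h import *
print(robot.finish_job())"
```

```text
the job is handed in; nothing more can be done
None
```

Job handed in: the carriage is home against its stop, and the square-flanged sample is about 1–3 mm from centre under the sensor by camera estimate, with the handle still gripped at about 59 N; the verdict wasn't shown to me.

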